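Swap the burnt amplifier transformer for the good one at the back of the parts bin

ROBOT

A 6-joint arm with a two-finger parallel gripper is mounted at the origin on the work surface. World frame = base frame: x ahead of the robot, y to its left, z up, the work surface at z = 0. Lengths are in m, angles in rad, forces in N, time in s.
With the tool pointing down it reaches from about 0.35 to 0.775 m from the base axis. Payload 5.5 kg.
Tool frame: the origin (TCP) lies at the very end of the fingers, on their centre line; the grasp point (between the pads) lies env.hold_point_z behind it (env.hold_point_z is the distance from the TCP to the grasp point, in m); z points along the fingers, y is the line along which they close (so a half turn about z gives the same grasp; the last joint's range is limited). The gripper opens to 85 mm and grips with 20 to 120 N. Pads are 22 mm wide; open, the fingers measure 114 mm over their backs; the gripper's body (76 mm by 85 mm) begins 54 mm behind the grasp point. The pads swing forward as they close: fully open they stand 13 mm farther back than shut.
Start: joints at [1.119, 0.313, 0.046, 1.304, 0, 1.431], TCP at [0.176, 0.547, 0.231] pointing down, gripper open.
Joint ranges: [-2.76, 2.76], [-0.86, 1.69], [-1.03, 1.26], [-2.2, 2.34], [-1.47, 1.5], [-3.14, 3.14]. Speed limits (rad/s): [2.57, 2.57, 3.14, 3.14, 3.14, 3.14].

INTERFACE

Orientations are given as a unit quaternion [w, x, y, z].
In Python, from workcell import env gives the robot as it stands.
- The arm moves only by the tool carry_out, never from a script. Its argument "steps" is a list of rows, each a list of 3 entries, a list of its own where there are three numbers: the turn, a rotation vector about the tool's x, y, z in degrees, then the shift along the tool's x, y, z in cm, then the closure in counts, from 0 (fully open) to 255 (shut). A call has exactly 8 rows; each row is the pose to reach, as a shift and turn from the pose commanded when the call began, along the tool's axes at that moment; what a row does not reach only later rows make up. A row lasts 1/8 s, in which the tool goes at most 62.5 mm and 10.7 degrees, less where a joint would pass 70% of its speed; a pose out of reach is approached as far as the arm can. A call with a gripper value outside its range is refused whole. The fingers move at their own pace and stop on an object; "force" is the grip in N (left out, the last holds). Time passes only in rows, so rows that repeat a pose let the fingers close, or fill a call up. It gives the time, the measured TCP pose, the force, the opening and the grip force at its end, in the units of the state.
- env.get_state(): the state, without advancing time (a new reading comes with each control period).
- env.read_camera(name): name is "scene" or "top" or "wrist"; returns (picture, depth): 384x512x3 uint8, red, green, blue; 384x512 float32, m along the optical axis (not along the pixel's ray), 0 where there is no reading.
- env.get_calibration(name): a dict with "fx", "fy", "cx", "cy" (pixels), "origin" and "orientation" of the camera in the world. Camera axes: x right, y up, looking along -z (the intrinsics and any distortion apply to the point x, -y, -z); pixel columns grow to the right and rows downward; lengths in m; the calibration is good to about 2 mm. The wrist camera is an equidistant fisheye: a pixel r from the principal point sees the ray r / f radians off the axis. A picture is of the moment at which its call begins: read the wrist's pose just before it. get_calibration takes no time and is no camera call; for the wrist camera it gives the pose at the moment of the call.
- env.hand_in(): hands the job in; it is judged then, once.
The state is a dict: "clock": time; "joint_pos": joint angles; "qvel": joint speeds; "tau": joint torques, N m; "tcp_pos": TCP position; "orientation": TCP orientation; "wrist_force": force on the tool from outside, world axes, zero at the start; "ft_torque": the same for the moment, N m; "finger_gap": finger opening in m; "grip_force": force on a finger pad.
Only numpy, scipy, OpenCV 4.12 (cv2) and the standard library are available. Lean on these libraries where they do the work, as an engineer would, in place of code of your own. Each camera call takes 0.05 s, during which the arm holds its last target. There are 200 camera calls.

TASK

The open amplifier has a burnt transformer (black, red tag): take it out and stand it upright in the blue scrap tray, and in its place on the pale seat set the good transformer (yellow, green tag) from the back of the yellow parts bin, upright and turned the same way as the burnt one was. The blue capacitor and the grey heat sink stand in front of it, so before you take the good transformer stand them both upright on the black mat, and leave them there until it is in the amplifier; then put each back upright in the bin where it stood before. Leave the screw jar and the orange reel alone.

Things in the scene. Friction and masses are not known exactly. Their poses are not given: they have to be found in the camera images.
- bin: Yellow open parts bin, fixed, 218 (x) x 142 mm (y); floor top 4 mm above the table, walls 4 mm thick, 25 mm high, front lip (-x end) 15 mm. Origin: centre of its underside, x front to back, z up. In it along x, near y = 0: good transformer at about x = +68 mm; capacitor and heat sink at about 0 and -65 mm, in either order. Heading within 12 degrees.
- amp: Small open amplifier, fixed: dark steel pan, aluminium knob panel at +x. Origin: on the table under the centre of the transformer seat, a pale 52 (x) x 64 mm (y) rectangle flush on the pan floor, 5 mm above the table; z up. Walls 40 mm high stand 72 mm off to -x and both y sides; fittings up to 34 mm high begin 68 mm to +x, panel 45 mm high. Heading within 12 degrees.
- tray: Blue open scrap tray, fixed, empty, 150 mm (x) by 130 mm (y), 40 mm high, walls and floor 4 mm thick. Origin: centre of its underside, z up.
- mat: Black rubber mat, fixed, empty, 190 mm (x) by 150 mm (y), 3 mm thick: the side area. Origin: centre of its underside, z up.
- good_transformer: Good transformer: steel core, yellow winding, green tag on top; 44 mm (x, across the flat winding faces, 36 mm wide, from 6 to 40 mm high) x 56 mm (y) x 47 mm high, about 0.45 kg. Core 26 mm in x, foot 38 mm. Origin: centre of its underside, z up. In the bin its x lies along the bin's y within 5 degrees; on the seat it belongs along the amplifier's x.
- burnt_transformer: The burnt transformer, same shape, size, mass and axes: dark core, black winding, red tag on top. At the start it stands on the amplifier's seat, its x along the amplifier's x within 5 degrees.
- capacitor: Blue upright capacitor can with a silver top and two small brass terminals, 46 mm diameter, 92 mm high (98 with terminals), about 0.2 kg. Origin: centre of its underside, z up.
- heatsink: Grey upright finned heat sink, solid to the touch, 44 mm (x) by 40 mm (y) by 95 mm high, about 0.22 kg. Origin: centre of its underside, z up. In the bin its axes lie along the bin's within 5 degrees.
- screw_jar: Bystander: small glass jar with a red cap, 50 mm diameter, 65 mm high, standing beyond the work. Origin: centre of its underside.
- solder_reel: Bystander: small orange flanged reel, 50 mm diameter, 40 mm high, standing beyond the work. Origin: centre of its underside.
Mind the look-alikes: they are no part of the job. There is more than one size of the burnt_transformer; the job needs the middle-sized. What is shaped like the heatsink but purple is not meant.

How it is judged:
By the outcome, as a careful person would: the job done as asked, in the order asked, and still so for the second after the job is handed in, with the robot touching nothing.
It also fails if it takes over 144 s, if anything falls off the work surface, if the arm or the gripper's body presses on something with over 40 N, if the wrist force passes 120 N, or if a joint passes its speed limit or range.

## Working session

There is one attempt and no reset: what is moved stays moved. The work goes in short steps, Python scripts to look and compute and a tool call to move; the robot and the scene stay as the last step left them, time stands still between calls to the robot, and variables do not carry over. Pictures are saved under pics/ and viewed, at most 14 in all, crops included, and the job is handed in when it is done.

Besides the shell and the picture viewer there is one more tool, called after "Request:" in YAML: its name, and indented under it one key for each argument. carry_out: Moves the arm, as the interface text tells. Its arguments: {"type":"object","properties":{"steps":{"type":"array","items":{"type":"array"}},"force":{"type":"number"}},"required":["steps"]}

```bash
ls; mkdir -p pics; python3 - <<'E'
from workcell import env
import cv2,numpy as np
print(env.hold_point_z, env.get_state())
for n in ("top","scene"):
    im,d=env.read_camera(n); c=env.get_calibration(n); print(n,c)
    cv2.imwrite(f'pics/{n}0.png',cv2.resize(im[...,::-1],(768,576)))
    np.savez(f'{n}0.npz',im=im,d=d,**c)
E
```

```text
pics
0.0187 {'clock': 0.0, 'joint_pos': array([ 1.11938930e+00,  3.13958188e-01,  4.49692403e-02,  1.30356476e+00,
       -1.52961195e-05,  1.43120633e+00]), 'qvel': array([ 0.00069501, -0.00032951, -0.00015832,  0.00187987, -0.00193091,
        0.00020598]), 'tau': array([ 7.99222516e-05, -4.80630577e+01,  2.98533279e+01,  1.92186580e-02,
        3.46472495e-05,  3.96223982e-06]), 'tcp_pos': array([0.17619084, 0.54681435, 0.23042888]), 'orientation': array([-2.48572462e-04,  1.55277592e-01,  9.87870486e-01, -8.42831433e-04]), 'wrist_force': array([ 0.46021536, -0.74527658,  0.35222063]), 'ft_torque': array([ 0.00692878, -0.02186647,  0.05828118]), 'grip_force': 0.0, 'finger_gap': 0.085663464269904}
top {'fx': 489.9330887551406, 'fy': 489.9330887551406, 'cx': 251.16916223520363, 'cy': 194.58832936692926, 'origin': array([ 0.3189014 , -0.01650899,  1.33233781]), 'orientation': array([ 0.70738815,  0.06070272, -0.05741579, -0.70186937])}
scene {'fx': 394.2848641048714, 'fy': 394.2848641048714, 'cx': 247.7447771091391, 'cy': 189.09251983686272, 'origin': array([1.05339227, 0.17411366, 0.79473686]), 'orientation': array([0.55069626, 0.17367413, 0.24728759, 0.77808725])}
```

View pics/top0.png

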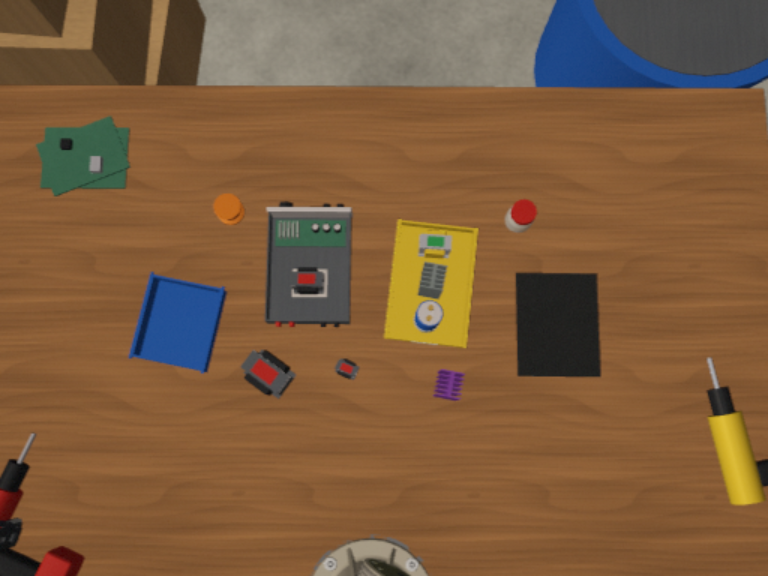

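View pics/scene0.png

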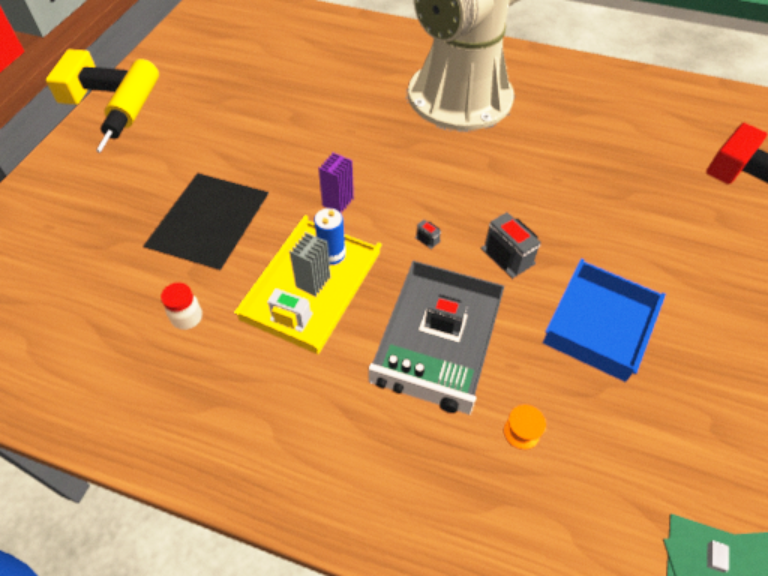

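The top view has world +x up and +y left. In the 768 px picture the burnt transformer is at (307,280) between the big (267,373) and small (347,368) look-alikes. The good one is at (435,243), the heat sink at (432,280), the capacitor at (429,316), the mat at (558,325) and the tray at (178,322).

```bash
cat > h.py <<'E'
import numpy as np, cv2
from scipy.spatial.transform import Rotation as R
def rot(q): return R.from_quat([q[1],q[2],q[3],q[0]])
def cloud(d,c):
    v,u=np.mgrid[:d.shape[0],:d.shape[1]]
    x=(u-c['cx'])/c['fx'];y=(v-c['cy'])/c['fy']
    P=np.stack([x*d,-y*d,-d],-1)
    return rot(c['orientation']).apply(P.reshape(-1,3)).reshape(P.shape)+c['origin']
def onplane(uv,c,z):
    uv=np.atleast_2d(uv).astype(float)
    r=np.stack([(uv[:,0]-c['cx'])/c['fx'],-(uv[:,1]-c['cy'])/c['fy'],-np.ones(len(uv))],-1)
    w=rot(c['orientation']).apply(r)
    return c['origin']+w*((z-c['origin'][2])/w[:,2])[:,None]
def rect(xy):
    (cx,cy),(w,h),a=cv2.minAreaRect((np.asarray(xy)[:,:2]*1000).astype(np.float32))
    a=(a+45)%90-45
    return f'c=({cx:.1f},{cy:.1f}) size=({w:.1f},{h:.1f}) ang={a:.1f} n={len(xy)}'
E
cat > m.py <<'E'
from h import *
f=np.load('top0.npz'); im=f['im'];d=f['d'];c={k:f[k] for k in f}
P=cloud(d,c); H,S,V=cv2.split(cv2.cvtColor(im,cv2.COLOR_RGB2HSV))
v,u=np.mgrid[:384,:512]
def roi(a): x0,x1,y0,y1=[k/1.5 for k in a]; return (u>x0)&(u<x1)&(v>y0)&(v<y1)
def go(name,m,z):
    m=m.astype(np.uint8); n,l,s,_=cv2.connectedComponentsWithStats(m)
    k=1+np.argmax(s[1:,4]); q=l==k
    cs=np.concatenate([x[:,0] for x in cv2.findContours(q.astype(np.uint8),0,2)[0]])
    print(name,rect(onplane(cs,c,z)),'mean',(onplane(np.argwhere(q)[:,::-1],c,z).mean(0)*1000).round(1),'depth z',np.percentile(P[q][:,2],[10,50,90]).round(3))
red=((H<8)|(H>172))&(S>150)
am=roi((262,358,200,330)); bn=roi((380,482,215,352))
go('burnt tag',red&am,.052)
go('burnt top',am&(P[...,2]>.044)&(P[...,2]<.07)&roi((285,332,262,302)),.052)
go('seat',am&(V>150)&(S<60)&roi((280,335,255,310)),.005)
go('amp panel',am&(V>140)&(S<40)&roi((262,358,203,218)),.045)
go('amp pan',(P[...,2]>.03)&(P[...,2]<.05)&am&roi((262,358,218,330)),.04)
go('good tag',(H>40)&(H<80)&(S>100)&bn,.051)
go('good top',bn&(P[...,2]>.042)&(P[...,2]<.065)&roi((410,460,228,262)),.051)
go('hs',bn&(P[...,2]>.08)&roi((410,460,255,300)),.099)
go('cap',bn&(P[...,2]>.08)&roi((400,460,295,335)),.096)
go('bin',bn&(H>20)&(H<35)&(S>120),.02)
go('tray',(H>100)&(H<125)&(S>120)&roi((120,235,265,380)),.04)
go('mat',(V<60)&roi((505,610,265,385)),.003)
go('jar',red&roi((500,545,190,240)),.065)
go('reel',(H>5)&(H<20)&(S>200)&roi((205,250,185,230)),.04)
E
python3 m.py
```

```text
burnt tag c=(558.6,116.0) size=(13.5,26.8) ang=0.4 n=4 mean [558.6 116.   52. ] depth z [0.049 0.052 0.054]
burnt top c=(557.2,114.7) size=(43.4,56.0) ang=1.2 n=45 mean [558.  114.8  52. ] depth z [0.046 0.05  0.054]
seat c=(559.1,114.9) size=(47.6,60.7) ang=0.4 n=19 mean [547.9 104.5   5. ] depth z [0.002 0.005 0.008]
amp panel c=(688.5,115.8) size=(5.6,149.6) ang=0.4 n=5 mean [688.5 115.3  45. ] depth z [0.041 0.044 0.047]
amp pan c=(572.6,114.0) size=(150.4,194.1) ang=-0.0 n=81 mean [537.1 127.9  40. ] depth z [0.031 0.038 0.042]
good tag c=(628.7,-113.1) size=(13.8,27.0) ang=0.4 n=6 mean [ 628.7 -113.1   51. ] depth z [0.047 0.05  0.053]
good top c=(627.3,-114.4) size=(56.4,44.1) ang=-0.1 n=32 mean [ 626.8 -113.6   51. ] depth z [0.044 0.049 0.053]
hs c=(555.2,-106.3) size=(39.7,46.6) ang=-11.2 n=46 mean [ 555.6 -106.    99. ] depth z [0.084 0.096 0.101]
cap c=(491.8,-99.5) size=(43.2,45.5) ang=-44.7 n=27 mean [491.7 -99.6  96. ] depth z [0.092 0.096 0.101]
bin c=(559.4,-107.3) size=(149.3,221.2) ang=-6.4 n=85 mean [ 557.5 -107.4   20. ] depth z [0.001 0.005 0.025]
tray c=(480.6,343.2) size=(139.8,155.4) ang=-11.2 n=102 mean [479.8 343.3  40. ] depth z [0.    0.005 0.038]
mat c=(487.3,-337.7) size=(147.3,187.8) ang=-0.1 n=33 mean [ 486.1 -337.5    3. ] depth z [-0.001  0.003  0.007]
jar c=(680.0,-269.8) size=(44.2,43.1) ang=0.4 n=26 mean [ 680.2 -269.5   65. ] depth z [0.059 0.065 0.068]
reel c=(689.7,260.3) size=(58.4,46.3) ang=-44.4 n=34 mean [689.6 261.2  40. ] depth z [0.006 0.038 0.042]
```

```bash
python3 - <<'E'
import numpy as np,cv2
t=np.load('top0.npz')['im'][...,::-1];s=np.load('scene0.npz')['im'][...,::-1]
r=lambda a:cv2.resize(a,(400,300),interpolation=cv2.INTER_CUBIC)
a=np.vstack([np.hstack([r(t[150:180,270:310]),r(t[172:202,185:225])]),np.hstack([r(s[185:230,165:225]),r(s[188:233,270:330])])])
cv2.imwrite('pics/z1.png',a)
E
```

```text
(no output)
```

View pics/z1.png

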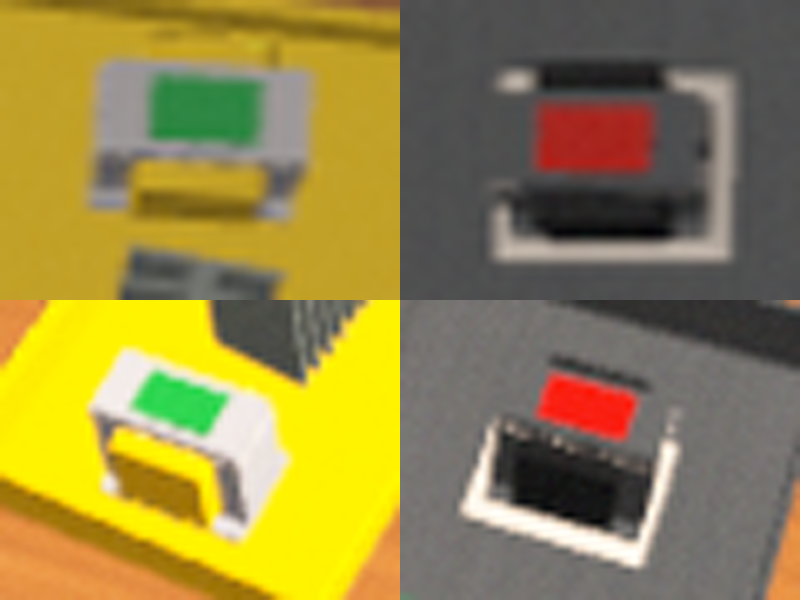

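The crop shows the winding faces of both transformers facing ±x, so the good one already stands turned almost like the burnt one. The pictures decide here, whatever the notes say. I can grip everything along y.

```bash
cat > go.py <<'E'
# python3 go.py x,y,z,theta ...  (mm, deg: world heading of the closing line) -> rows from the present pose
import sys
from h import *
from workcell import env
s=env.get_state(); R0=rot(s['orientation']); p0=s['tcp_pos']
print('t %.2f tcp %s F %s gap %.1f grip %.1f j %s'%(s['clock'],(p0*1000).round(1),s['wrist_force'].round(1),s['finger_gap']*1e3,s['grip_force'],s['joint_pos'].round(2)))
y=R0.apply([0,1,0]); print('theta',np.degrees(np.arctan2(y[1],y[0])).round(2))
for a in sys.argv[1:]:
    x,yy,z,t=map(float,a.split(',')); t=np.radians(t)
    Rt=R.from_matrix(np.array([[-np.sin(t),np.cos(t),0],[np.cos(t),np.sin(t),0],[0,0,-1]]))
    print(a,(R0.inv()*Rt).as_rotvec(degrees=True).round(1),(R0.inv().apply(np.array([x,yy,z])/1000-p0)*100).round(2))
E
python3 go.py 558,115.5,200,90.5 558,115.5,14,90.5
```

```text
t 0.10 tcp [176.2 546.8 230.5] F [ 0.2 -0.  -0.6] gap 85.5 grip 0.0 j [1.12 0.31 0.05 1.3  0.   1.43]
theta 72.13
558,115.5,200,90.5 [ -0.1  -0.  -18.4] [-49.57 -29.34   3.08]
558,115.5,14,90.5 [ -0.1  -0.  -18.4] [-49.58 -29.3   21.68]
```

Request:
carry_out:
  steps:
    - [[0,0,-2],[-5,-3,0],0]
    - [[0,0,-6],[-10,-6,0.5],0]
    - [[0,0,-10],[-15,-9,1],0]
    - [[0,0,-14],[-20,-12,1.5],0]
    - [[0,0,-18.4],[-26,-15.5,2],0]
    - [[0,0,-18.4],[-32,-19,2.5],0]
    - [[0,0,-18.4],[-38,-22.5,3],0]
    - [[0,0,-18.4],[-43,-25.5,3],0]
  force: 50

```text
clock: 1.1
tcp_pos: [0.4968, 0.1838, 0.2011]
orientation: [-0.0, -0.005, 1.0, 0.0]
wrist_force: [0.9, 1.0, 0.5]
finger_gap: 0.0854
grip_force: 0.0
```

```bash
python3 go.py 558,115.5,110,90.5 558,115.5,14,90.5
```

```text
t 1.10 tcp [496.8 183.8 201.1] F [0.9 1.  0.5] gap 85.4 grip 0.0 j [ 0.2   0.24 -0.13  1.2   0.    0.19]
theta 90.53
558,115.5,110,90.5 [ 0. -0.  0.] [-6.06 -6.89  9.1 ]
558,115.5,14,90.5 [ 0. -0.  0.] [-6.07 -6.89 18.7 ]
```

Request:
carry_out:
  steps:
    - [[0,0,0],[-2.5,-2.8,2],0]
    - [[0,0,0],[-5,-5.7,4],0]
    - [[0,0,0],[-5,-5.7,6.5],0]
    - [[0,0,0],[-5,-5.7,9],0]
    - [[0,0,0],[-5,-5.7,9],0]
    - [[0,0,0],[-5,-5.7,9],0]
    - [[0,0,0],[-5,-5.7,9],0]
    - [[0,0,0],[-5,-5.7,9],0]

```text
clock: 2.1
tcp_pos: [0.5472, 0.1293, 0.1127]
orientation: [0.001, -0.005, 1.0, 0.0]
wrist_force: [0.4, -0.8, -0.0]
finger_gap: 0.0854
grip_force: 0.0
```

```bash
cat >> h.py <<'E'
def wpix(P,c):  # world point -> fisheye pixel
    q=rot(c['orientation']).inv().apply(np.atleast_2d(P)-c['origin'])*[1,-1,-1]
    r=np.hypot(q[:,0],q[:,1]);th=np.arctan2(r,q[:,2])
    return np.stack([c['cx']+c['fx']*th*q[:,0]/r,c['cy']+c['fy']*th*q[:,1]/r],-1)
def wplane(uv,c,z):
    uv=np.atleast_2d(uv).astype(float);a=(uv-[c['cx'],c['cy']])/[c['fx'],c['fy']]
    th=np.hypot(*a.T);k=np.sin(th)/np.maximum(th,1e-9)
    w=rot(c['orientation']).apply(np.stack([a[:,0]*k,-a[:,1]*k,-np.cos(th)],-1))
    return c['origin']+w*((z-c['origin'][2])/w[:,2])[:,None]
E
python3 go.py 558,115.5,14,90.5; python3 - <<'E'
from h import *
from workcell import env
c=env.get_calibration('wrist');im,d=env.read_camera('wrist');print(c)
cv2.imwrite('pics/w1.png',im[...,::-1])
H,S,V=cv2.split(cv2.cvtColor(im,cv2.COLOR_RGB2HSV))
m=(((H<8)|(H>172))&(S>150)).astype(np.uint8)
n,l,s,ce=cv2.connectedComponentsWithStats(m)
for i in range(1,n):
    if s[i,4]>60: print(s[i],(wplane(ce[i],c,.052)*1000).round(1), rect(wplane(cv2.findContours((l==i).astype(np.uint8),0,2)[0][0][:,0],c,.052)))
E
```

```text
t 2.10 tcp [547.2 129.3 112.7] F [ 0.4 -0.8 -0. ] gap 85.4 grip 0.0 j [ 0.09  0.35 -0.2   1.02  0.    0.08]
theta 90.55
558,115.5,14,90.5 [0.  0.1 0.1] [-1.04 -1.39  9.87]
{'fx': 297.3186396354542, 'fy': 297.3186396354542, 'cx': 263.52881258569244, 'cy': 191.45563165725466, 'origin': array([0.47091668, 0.1282374 , 0.25424526]), 'orientation': array([ 0.69524052, -0.10740077, -0.10838543,  0.70239469])}
[335   0  51  25 667] [[400.3 196.5  52. ]] c=(403.2,196.6) size=(18.8,37.9) ang=8.7 n=28
[145  11  27  19 326] [[410.4  53.9  52. ]] c=(410.3,53.8) size=(18.2,10.4) ang=-23.5 n=47
[280 110  13  11 126] [[480.7 143.6  52. ]] c=(480.6,143.5) size=(6.8,8.1) ang=1.3 n=17
[311 111  12  11 123] [[480.7 164.5  52. ]] c=(480.6,164.4) size=(6.9,7.7) ang=2.1 n=9
[229 213  40  22 828] [[559.6 118.4  52. ]] c=(560.1,118.1) size=(17.1,28.7) ang=0.7 n=17
```

View pics/w1.png

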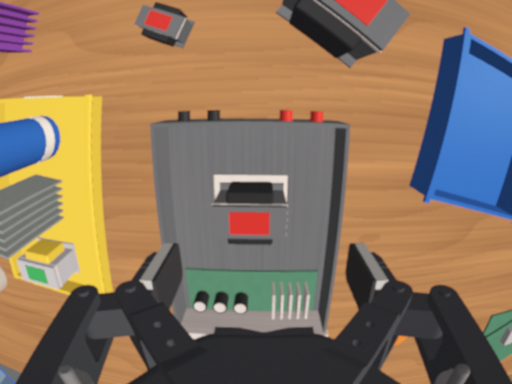

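The wrist view shows the red tag at (249,223), clear of the pan walls, which agrees with the top view to about 2 mm. Descending to grip.

Request:
carry_out:
  steps:
    - [[0,0,0],[-1.2,-1.3,0],0]
    - [[0,0,0],[-1.2,-1.3,3],0]
    - [[0,0,0],[-1.2,-1.3,6],0]
    - [[0,0,0],[-1.2,-1.3,9.8],0]
    - [[0,0,0],[-1.2,-1.3,9.8],0]
    - [[0,0,0],[-1.2,-1.3,9.8],255]
    - [[0,0,0],[-1.2,-1.3,9.8],255]
    - [[0,0,0],[-1.2,-1.3,9.8],255]
  force: 50

```text
clock: 3.15
tcp_pos: [0.5607, 0.1164, 0.0158]
orientation: [0.002, -0.005, 1.0, 0.0]
wrist_force: [0.1, 1.1, 7.0]
finger_gap: 0.0553
grip_force: 55.2
```

Request:
carry_out:
  steps:
    - [[0,0,0],[0,0,-2],255]
    - [[0,0,0],[0,0,-5],255]
    - [[0,0,0],[0,0,-9],255]
    - [[0,0,0],[0,0,-11],255]
    - [[0,0,0],[2,4,-11],255]
    - [[0,0,0],[4,9,-11],255]
    - [[0,0,0],[6,14,-11],255]
    - [[0,0,0],[8,19,-11],255]

```text
clock: 4.15
tcp_pos: [0.4758, 0.3065, 0.1236]
orientation: [-0.0, -0.005, 1.0, -0.0]
wrist_force: [0.9, 0.1, -4.2]
finger_gap: 0.0554
grip_force: 54.7
```

```bash
python3 go.py 481,343,115,90 481,343,16,90
```

```text
t 4.15 tcp [475.8 306.5 123.6] F [ 0.9  0.1 -4.2] gap 55.4 grip 54.7 j [ 0.43  0.35 -0.17  1.05 -0.    0.42]
theta 90.52
481,343,115,90 [-0.  -0.   0.5] [-0.55  3.65  0.86]
481,343,16,90 [-0.  -0.   0.5] [-0.55  3.66 10.76]
```

Request:
carry_out:
  steps:
    - [[0,0,5],[-0.5,2,0],255]
    - [[0,0,11],[-0.5,3.6,1],255]
    - [[0,0,11],[-0.5,3.6,3],255]
    - [[0,0,11],[-0.5,3.6,6],255]
    - [[0,0,11],[-0.5,3.6,9],255]
    - [[0,0,11],[-0.5,3.6,10.7],255]
    - [[0,0,11],[-0.5,3.6,10.7],255]
    - [[0,0,11],[-0.5,3.6,10.7],255]

```text
clock: 5.15
tcp_pos: [0.4821, 0.3416, 0.0171]
orientation: [0.0, 0.091, 0.996, 0.0]
wrist_force: [-0.3, -0.1, -4.6]
finger_gap: 0.0553
grip_force: 56.0
```

Request:
carry_out:
  steps:
    - [[0,0,0],[0,0,0.2],255]
    - [[0,0,0],[0,0,0.2],255]
    - [[0,0,0],[0,0,0.2],45]
    - [[0,0,0],[0,0,0.2],45]
    - [[0,0,0],[0,0,0.2],45]
    - [[0,0,0],[0,0,-3],45]
    - [[0,0,0],[0,0,-8],45]
    - [[0,0,0],[0,0,-12],0]

```text
clock: 6.15
tcp_pos: [0.482, 0.3416, 0.1387]
orientation: [0.001, 0.091, 0.996, 0.0]
wrist_force: [0.7, -0.2, 0.6]
finger_gap: 0.0848
grip_force: 0.0
```

```bash
python3 go.py 491,-99.5,170,83.6
```

```text
t 6.15 tcp [482.  341.6 138.7] F [ 0.7 -0.2  0.6] gap 84.8 grip 0.0 j [ 0.48  0.38 -0.08  1.1   0.    0.66]
theta 79.53
491,-99.5,170,83.6 [ 0.1  0.1 -4.1] [ -8.9  -43.21  -3.16]
```

Request:
carry_out:
  steps:
    - [[0,0,0],[0,-2,-3.2],0]
    - [[0,0,0],[-1.5,-8,-3.2],0]
    - [[0,0,-4],[-3,-14,-3.2],0]
    - [[0,0,-4],[-4.5,-20,-3.2],0]
    - [[0,0,-4],[-6,-26,-3.2],0]
    - [[0,0,-4],[-7,-32,-3.2],0]
    - [[0,0,-4],[-8,-38,-3.2],0]
    - [[0,0,-4],[-8.9,-43.2,-3.2],0]

```text
clock: 7.15
tcp_pos: [0.4906, -0.1018, 0.1691]
orientation: [0.001, 0.057, 0.998, -0.0]
wrist_force: [0.2, -0.0, 0.3]
finger_gap: 0.0853
grip_force: 0.0
```

```bash
cat > wl.py <<'E'
from h import *
from workcell import env
import sys
c=env.get_calibration('wrist');im,d=env.read_camera('wrist')
cv2.imwrite(sys.argv[1],im[...,::-1]); np.savez('w.npz',im=im,d=d,**c)
E
sleep 0; python3 wl.py pics/w2.png; python3 go.py 491,-99.5,170,83.6 491,-99.5,48,83.6
```

```text
t 7.20 tcp [ 491.2 -107.4  169.1] F [ 0.8 -4.9 -0.2] gap 85.2 grip 0.0 j [-0.37  0.2  -0.26  1.11 -0.   -0.25]
theta 83.21
491,-99.5,170,83.6 [-0.3  0.1 -0.4] [ 0.11  0.78 -0.1 ]
491,-99.5,48,83.6 [-0.3  0.1 -0.4] [ 0.14  0.84 12.1 ]
```

View pics/w2.png

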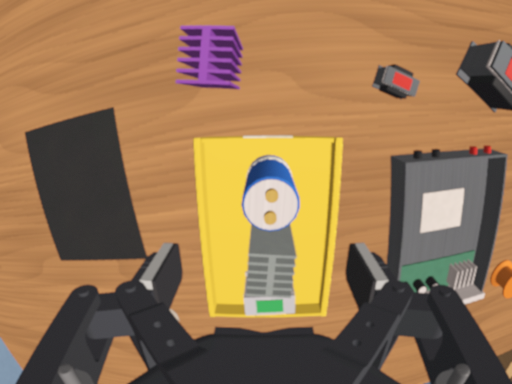

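The cap top is at (270,202), with the heat sink (270,265) and the green tag behind it. The arm was still moving during that shot, so I will settle and measure again.

Request:
carry_out:
  steps:
    - [[0,0,0],[0,0,0],0]
    - [[0,0,0],[0,0,0],0]
    - [[0,0,0],[0,0,0],0]
    - [[0,0,0],[0,0,0],0]
    - [[0,0,0],[0,0,0],0]
    - [[0,0,0],[0,0,0],0]
    - [[0,0,0],[0,0,0],0]
    - [[0,0,0],[0,0,0],0]

```text
clock: 8.2
tcp_pos: [0.4907, -0.0995, 0.1686]
orientation: [0.0, 0.056, 0.998, 0.0]
wrist_force: [1.0, -0.3, 0.9]
finger_gap: 0.0854
grip_force: 0.0
```

```bash
python3 wl.py pics/w3.png; python3 go.py 491,-99.5,48,83.6; python3 - <<'E'
from h import *
f=np.load('w.npz');im=f['im'];c={k:f[k] for k in f}
print('predicted cap top px',wpix([.4915,-.0995,.096],c))
H,S,V=cv2.split(cv2.cvtColor(im,cv2.COLOR_RGB2HSV))
v,u=np.mgrid[:384,:512]
w=((S<70)&(V>140)&(u>235)&(u<305)&(v>165)&(v<240)).astype(np.uint8)
w=cv2.morphologyEx(w,cv2.MORPH_CLOSE,np.ones((9,9)))
n,l,s,ce=cv2.connectedComponentsWithStats(w);k=1+np.argmax(s[1:,4]);print(s[k],ce[k])
q=cv2.findContours((l==k).astype(np.uint8),0,2)[0][0][:,0]
W=wplane(q,c,.096); print('cap',(W.mean(0)*1000),cv2.minEnclosingCircle((W[:,:2]*1000).astype(np.float32)))
g=((H>40)&(H<80)&(S>100)&(u>235)&(u<300)&(v>290)).astype(np.uint8)
q=cv2.findContours(g,0,2)[0];q=max(q,key=len)[:,0];print('good tag',rect(wplane(q,c,.051)))
b=((H>20)&(H<35)&(S>120)&(u<360)&(u>180)).astype(np.uint8)
q=max(cv2.findContours(b,0,2)[0],key=cv2.contourArea)[:,0];print('bin',rect(wplane(q,c,.02)))
E
```

```text
t 8.25 tcp [490.7 -99.6 168.6] F [ 0.4 -0.4  0.2] gap 85.2 grip 0.0 j [-0.36  0.2  -0.26  1.11  0.   -0.25]
theta 83.53
491,-99.5,48,83.6 [ 0.   0.  -0.1] [-3.000e-02  1.000e-02  1.206e+01]
predicted cap top px [[264.02685182 203.24460975]]
[ 239  166   58   66 2266] [268.51721094 203.7321271 ]
cap [488.88312812 -93.435122    96.        ] ((487.9903564453125, -97.295166015625), 28.887386322021484)
good tag c=(628.3,-111.4) size=(26.7,14.7) ang=-6.7 n=9
bin c=(562.0,-105.5) size=(150.4,225.8) ang=-6.3 n=96
```

Request:
carry_out:
  steps:
    - [[0,0,0],[0,0.2,2],0]
    - [[0,0,0],[0,0.2,5],0]
    - [[0,0,0],[0,0.2,8],0]
    - [[0,0,0],[0,0.2,11],0]
    - [[0,0,0],[0,0.2,12],0]
    - [[0,0,0],[0,0.2,12],255]
    - [[0,0,0],[0,0.2,12],255]
    - [[0,0,0],[0,0.2,12],255]
  force: 40

```text
clock: 9.25
tcp_pos: [0.492, -0.0978, 0.05]
orientation: [0.001, 0.056, 0.998, -0.0]
wrist_force: [-0.5, 0.3, 3.6]
finger_gap: 0.0451
grip_force: 40.5
```

Request:
carry_out:
  steps:
    - [[0,0,0],[0,0,-2],255]
    - [[0,0,0],[0,0,-6],255]
    - [[0,0,0],[0,0,-9],255]
    - [[0,0,0],[0.5,-4,-9],255]
    - [[0,0,0],[1,-9,-9],255]
    - [[0,0,0],[1.2,-14,-9],255]
    - [[0,0,0],[1.5,-19,-9],255]
    - [[0,0,0],[1.7,-23,-9],255]

```text
clock: 10.25
tcp_pos: [0.4477, -0.3262, 0.1391]
orientation: [0.0, 0.057, 0.998, -0.0]
wrist_force: [1.2, -0.3, -1.4]
finger_gap: 0.0449
grip_force: 41.3
```

Request:
carry_out:
  steps:
    - [[0,0,0],[0,-1.3,0],255]
    - [[0,0,0],[0,-1.3,0],255]
    - [[0,0,0],[0,-1.3,3],255]
    - [[0,0,0],[0,-1.3,6],255]
    - [[0,0,0],[0,-1.3,8.5],255]
    - [[0,0,0],[0,-1.3,8.9],255]
    - [[0,0,0],[0,-1.3,8.9],255]
    - [[0,0,0],[0,-1.3,8.9],255]

```text
clock: 11.25
tcp_pos: [0.4475, -0.3372, 0.0506]
orientation: [0.001, 0.056, 0.998, -0.001]
wrist_force: [0.1, 0.3, -2.2]
finger_gap: 0.045
grip_force: 41.0
```

```bash
python3 go.py 447,-338,47.8,83.5
```

```text
t 11.25 tcp [ 447.5 -337.2   50.6] F [ 0.1  0.3 -2.2] gap 45.0 grip 41.0 j [-0.79  0.4  -0.29  0.88 -0.   -0.68]
theta 83.58
447,-338,47.8,83.5 [-0.1  0.1  0.1] [ 0.04 -0.08  0.28]
```

Request:
carry_out:
  steps:
    - [[0,0,0],[0,0,0.15],255]
    - [[0,0,0],[0,0,0.15],255]
    - [[0,0,0],[0,0,0.15],0]
    - [[0,0,0],[0,0,0.15],0]
    - [[0,0,0],[0,0,0.15],0]
    - [[0,0,0],[0,0,-5],0]
    - [[0,0,0],[0,0,-9],0]
    - [[0,0,0],[0,0,-11],0]

```text
clock: 12.25
tcp_pos: [0.4475, -0.3379, 0.1622]
orientation: [0.001, 0.056, 0.998, -0.001]
wrist_force: [-0.0, -0.2, -0.5]
finger_gap: 0.0852
grip_force: 0.0
```

```bash
python3 go.py 555.5,-106,165,81
```

```text
t 12.25 tcp [ 447.5 -337.9  162.2] F [-0.  -0.2 -0.5] gap 85.2 grip 0.0 j [-0.79  0.31 -0.13  1.13  0.   -0.68]
theta 83.53
555.5,-106,165,81 [-0.1  0.2  2.5] [-8.12 24.26 -0.31]
```

Request:
carry_out:
  steps:
    - [[0,0,0],[-1,3,-0.3],0]
    - [[0,0,0],[-3,8,-0.3],0]
    - [[0,0,0],[-5,13,-0.3],0]
    - [[0,0,0],[-7,18,-0.3],0]
    - [[0,0,0],[-8.1,22,-0.3],0]
    - [[0,0,0],[-8.1,24.2,-0.3],0]
    - [[0,0,0],[-8.1,24.2,-0.3],0]
    - [[0,0,0],[-8.1,24.2,-0.3],0]

```text
clock: 13.25
tcp_pos: [0.5544, -0.1062, 0.1626]
orientation: [0.0, 0.056, 0.998, -0.0]
wrist_force: [0.4, 0.0, -0.0]
finger_gap: 0.0852
grip_force: 0.0
```

```bash
python3 go.py 555.5,-106,48,81; python3 wl.py pics/w4.png;  python3 - <<'E'
from h import *
f=np.load('w.npz');c={k:f[k] for k in f}
print(wpix([[.5555,-.106,.099],[.491,-.098,.004],[.628,-.112,.051]],c))
E
```

```text
t 13.25 tcp [ 554.4 -106.2  162.6] F [ 0.4  0.  -0. ] gap 85.2 grip 0.0 j [-0.33  0.32 -0.11  1.14 -0.   -0.22]
theta 83.53
555.5,-106,48,81 [-0.   0.   2.5] [-0.11  0.04 11.46]
[[264.37654369 207.78507943]
 [264.93230575 112.93994425]
 [266.41441785 259.74950594]]
```

View pics/w4.png

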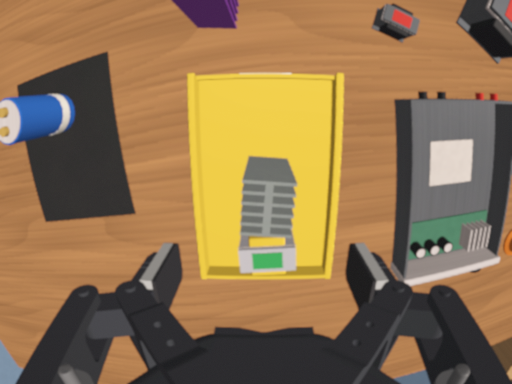

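Heat sink top centre at (268,209), fins turned about 3.5° from the tool; the capacitor stands on the mat at left.

Request:
carry_out:
  steps:
    - [[0,0,3.5],[-0.1,0.2,2],0]
    - [[0,0,3.5],[-0.1,0.2,5],0]
    - [[0,0,3.5],[-0.1,0.2,8],0]
    - [[0,0,3.5],[-0.1,0.2,11],0]
    - [[0,0,3.5],[-0.1,0.2,11.4],0]
    - [[0,0,3.5],[-0.1,0.2,11.4],255]
    - [[0,0,3.5],[-0.1,0.2,11.4],255]
    - [[0,0,3.5],[-0.1,0.2,11.4],255]
  force: 40

```text
clock: 14.3
tcp_pos: [0.5567, -0.1042, 0.0501]
orientation: [0.001, 0.087, 0.996, -0.0]
wrist_force: [0.9, 0.2, 2.7]
finger_gap: 0.0392
grip_force: 40.8
```

```bash
python3 go.py 535,-338,140,80 535,-338,48,80
```

```text
t 14.30 tcp [ 556.7 -104.2   50.1] F [0.9 0.2 2.7] gap 39.2 grip 40.8 j [-0.33  0.41 -0.28  0.88  0.   -0.15]
theta 80.04
535,-338,140,80 [-0.   0.2  0. ] [ -1.93 -23.41  -8.98]
535,-338,48,80 [-0.   0.2  0. ] [ -1.9  -23.4    0.22]
```

Request:
carry_out:
  steps:
    - [[0,0,0],[0,0,-2],255]
    - [[0,0,0],[0,0,-6],255]
    - [[0,0,0],[0,0,-9],255]
    - [[0,0,0],[-0.5,-4,-9],255]
    - [[0,0,0],[-1,-9,-9],255]
    - [[0,0,0],[-1.5,-14,-9],255]
    - [[0,0,0],[-1.9,-19,-9],255]
    - [[0,0,0],[-1.9,-23,-9],255]

```text
clock: 15.3
tcp_pos: [0.5341, -0.3355, 0.1385]
orientation: [0.0, 0.087, 0.996, -0.0]
wrist_force: [0.2, -0.2, -2.8]
finger_gap: 0.0397
grip_force: 41.3
```

Request:
carry_out:
  steps:
    - [[0,0,0],[0,-0.4,0],255]
    - [[0,0,0],[0,-0.4,0],255]
    - [[0,0,0],[0,-0.4,3],255]
    - [[0,0,0],[0,-0.4,6],255]
    - [[0,0,0],[0,-0.4,8.5],255]
    - [[0,0,0],[0,-0.4,8.9],255]
    - [[0,0,0],[0,-0.4,8.9],255]
    - [[0,0,0],[0,-0.4,8.9],255]

```text
clock: 16.3
tcp_pos: [0.5345, -0.3373, 0.0504]
orientation: [0.001, 0.086, 0.996, -0.0]
wrist_force: [-0.2, -0.0, -2.0]
finger_gap: 0.04
grip_force: 41.6
```

Request:
carry_out:
  steps:
    - [[0,0,0],[0,0,0.15],255]
    - [[0,0,0],[0,0,0.15],255]
    - [[0,0,0],[0,0,0.15],0]
    - [[0,0,0],[0,0,0.15],0]
    - [[0,0,0],[0,0,0.15],0]
    - [[0,0,0],[0,0,-5],0]
    - [[0,0,0],[0,0,-9],0]
    - [[0,0,0],[0,0,-11],0]

```text
clock: 17.3
tcp_pos: [0.5348, -0.3384, 0.1625]
orientation: [0.002, 0.087, 0.996, -0.001]
wrist_force: [0.4, 0.1, -0.0]
finger_gap: 0.0853
grip_force: 0.0
```

```bash
python3 go.py 620,-112,140,83.3 628,-112,13,83.3
```

```text
t 17.30 tcp [ 534.8 -338.4  162.5] F [ 0.4  0.1 -0. ] gap 85.3 grip 0.0 j [-0.69  0.45  0.07  1.19  0.   -0.52]
theta 80.03
620,-112,140,83.3 [-0.1  0.2 -3.3] [-4.46 23.78  2.22]
628,-112,13,83.3 [-0.1  0.2 -3.3] [-5.21 23.94 14.92]
```

Request:
carry_out:
  steps:
    - [[0,0,0],[-1,3,0],0]
    - [[0,0,0],[-2,8,0],0]
    - [[0,0,0],[-3,13,0],0]
    - [[0,0,-3.3],[-4,18,0],0]
    - [[0,0,-3.3],[-5,22,0],0]
    - [[0,0,-3.3],[-5.2,24,2],0]
    - [[0,0,-3.3],[-5.2,24,4],0]
    - [[0,0,-3.3],[-5.2,24,4],0]

```text
clock: 18.3
tcp_pos: [0.6253, -0.1094, 0.1178]
orientation: [-0.002, 0.058, 0.998, 0.0]
wrist_force: [0.5, 0.1, -0.4]
finger_gap: 0.0852
grip_force: 0.0
```

Request:
carry_out:
  steps:
    - [[0,0,0],[0,0,0],0]
    - [[0,0,0],[0,0,0],0]
    - [[0,0,0],[0,0,0],0]
    - [[0,0,0],[0,0,0],0]
    - [[0,0,0],[0,0,0],0]
    - [[0,0,0],[0,0,0],0]
    - [[0,0,0],[0,0,0],0]
    - [[0,0,0],[0,0,0],0]

```text
clock: 19.3
tcp_pos: [0.6266, -0.1102, 0.1196]
orientation: [-0.0, 0.058, 0.998, 0.0]
wrist_force: [-0.5, 0.5, 0.4]
finger_gap: 0.0854
grip_force: 0.0
```

```bash
python3 go.py 628,-112,13,83.3; python3 wl.py pics/w5.png;  python3 - <<'E'
from h import *
f=np.load('w.npz');c={k:f[k] for k in f};im=f['im']
print(wpix([[.628,-.112,.051]],c))
H,S,V=cv2.split(cv2.cvtColor(im,cv2.COLOR_RGB2HSV))
v,u=np.mgrid[:384,:512]
g=((H>40)&(H<80)&(S>100)&(u>200)&(u<330)).astype(np.uint8)
q=max(cv2.findContours(g,0,2)[0],key=cv2.contourArea)[:,0];print('good tag',q.mean(0),rect(wplane(q,c,.051)))
# empty seat
m=((S<60)&(V>150)&(u>380)).astype(np.uint8)
for q in cv2.findContours(m,0,2)[0]:
    if cv2.contourArea(q)>300: print('seat?',q[:,0].mean(0),rect(wplane(q[:,0],c,.005)))
# seat from the top camera, arm in the bin area
t,d=env.read_camera('top') if 0 else (None,None)
E
```

```text
t 19.30 tcp [ 626.6 -110.2  119.6] F [-0.5  0.5  0.4] gap 85.4 grip 0.0 j [-0.3   0.48  0.02  1.11  0.   -0.18]
theta 83.34
628,-112,13,83.3 [ 0. -0.  0.] [-0.16 -0.17 10.66]
[[261.67814108 206.08039152]]
good tag [259.28571429 207.64285714] c=(629.3,-111.4) size=(28.3,16.6) ang=-3.2 n=14
seat? [470.75949367 236.25316456] c=(713.3,130.7) size=(129.7,13.2) ang=-0.1 n=79
seat? [476.92  97.56] c=(560.8,117.1) size=(53.6,66.4) ang=0.1 n=25
```

View pics/w5.png

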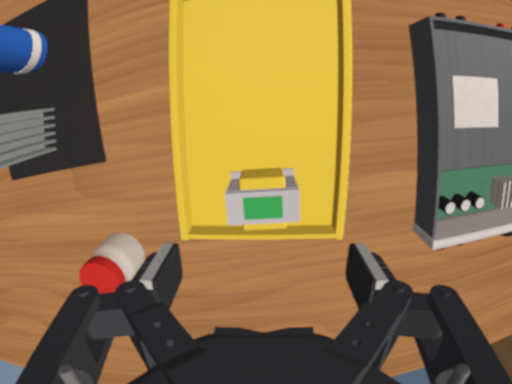

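The good transformer's tag is at (262,207), centred between the bin walls and turned about -3° from the bin axis. The seat is empty at (475,102), centre measured at (560.8,117.1).

Request:
carry_out:
  steps:
    - [[0,0,-3],[-0.2,-0.15,0],0]
    - [[0,0,-3],[-0.2,-0.15,3],0]
    - [[0,0,-3],[-0.2,-0.15,6],0]
    - [[0,0,-3],[-0.2,-0.15,9],0]
    - [[0,0,-3],[-0.2,-0.15,10.6],0]
    - [[0,0,-3],[-0.2,-0.15,10.6],255]
    - [[0,0,-3],[-0.2,-0.15,10.6],255]
    - [[0,0,-3],[-0.2,-0.15,10.6],255]
  force: 50

```text
clock: 20.35
tcp_pos: [0.6293, -0.1121, 0.0148]
orientation: [0.001, 0.032, 0.999, -0.0]
wrist_force: [0.4, 0.2, -0.5]
finger_gap: 0.0555
grip_force: 55.9
```

Request:
carry_out:
  steps:
    - [[0,0,0],[0,0,0],255]
    - [[0,0,0],[0,0,0],255]
    - [[0,0,0],[0,0,-1],255]
    - [[0,0,0],[0,0,-4],255]
    - [[0,0,0],[0,0,-8],255]
    - [[0,0,0],[0,0,-11],255]
    - [[0,0,0],[0,0,-12],255]
    - [[0,0,0],[0,0,-12],255]

```text
clock: 21.35
tcp_pos: [0.6283, -0.112, 0.1335]
orientation: [-0.0, 0.032, 0.999, 0.0]
wrist_force: [-0.8, -0.1, -5.0]
finger_gap: 0.0556
grip_force: 55.5
```

```bash
python3 go.py 560,116,120,90.4; python3 - <<'E'
import re
from workcell import env
import numpy as np
im,d=env.read_camera('top');c=env.get_calibration('top');np.savez('top0.npz',im=im,d=d,**c)
E
sed -n '1,/^am=/p' m.py > m2.py
cat >> m2.py <<'E'
red=((H<8)|(H>172))&(S>150)
go('seat',am&(V>150)&(S<60)&roi((280,335,255,310)),.005)
go('panel',am&(V>140)&(S<40)&roi((262,358,203,218)),.045)
go('tag in tray',red&roi((120,235,265,380)),.051)
E
sed -i '/^red=/!b' m2.py; python3 m2.py
```

```text
t 21.35 tcp [ 628.3 -112.   133.5] F [-0.8 -0.1 -5. ] gap 55.6 grip 55.5 j [-0.3   0.48  0.05  1.14  0.   -0.24]
theta 86.33
560,116,120,90.4 [ 0.  -0.  -4.1] [ 8.27 22.31  1.35]
seat c=(559.1,115.2) size=(47.6,61.3) ang=0.4 n=5 mean [559.  115.1   5. ] depth z [0.001 0.005 0.008]
panel c=(688.5,115.8) size=(5.6,149.6) ang=0.4 n=5 mean [688.5 115.3  45. ] depth z [0.041 0.044 0.048]
tag in tray c=(480.2,338.6) size=(28.5,17.6) ang=-10.9 n=16 mean [480.2 338.8  51. ] depth z [0.047 0.05  0.054]
```

Request:
carry_out:
  steps:
    - [[0,0,0],[1,2,0],255]
    - [[0,0,0],[2,6,0],255]
    - [[0,0,-1],[3.5,10,0],255]
    - [[0,0,-2],[5,14,0],255]
    - [[0,0,-3],[6.5,18,0],255]
    - [[0,0,-4],[8.3,21,0],255]
    - [[0,0,-4],[8.3,22.3,1.5],255]
    - [[0,0,-4],[8.3,22.3,1.5],255]

```text
clock: 22.4
tcp_pos: [0.5578, 0.1169, 0.1163]
orientation: [-0.002, -0.004, 1.0, -0.0]
wrist_force: [-0.8, -1.2, -4.0]
finger_gap: 0.0553
grip_force: 55.2
```

Request:
carry_out:
  steps:
    - [[0,0,0],[0,0,0],255]
    - [[0,0,0],[0,0,0],255]
    - [[0,0,0],[0,0,0],255]
    - [[0,0,0],[0,0,2],255]
    - [[0,0,0],[0,0,4],255]
    - [[0,0,0],[0,0,5],255]
    - [[0,0,0],[0,0,5],255]
    - [[0,0,0],[0,0,5],255]

```text
clock: 23.4
tcp_pos: [0.5606, 0.1158, 0.0694]
orientation: [0.001, -0.003, 1.0, 0.0]
wrist_force: [-0.8, 0.5, -4.3]
finger_gap: 0.0553
grip_force: 55.3
```

```bash
python3 go.py 560,116,16,90.4; python3 wl.py pics/w6.png
```

```text
t 23.40 tcp [560.6 115.8  69.4] F [-0.8  0.5 -4.3] gap 55.3 grip 55.3 j [ 0.06  0.41 -0.23  0.93  0.    0.06]
theta 90.32
560,116,16,90.4 [ 0.   0.1 -0.1] [0.06 0.02 5.34]
```

View pics/w6.png

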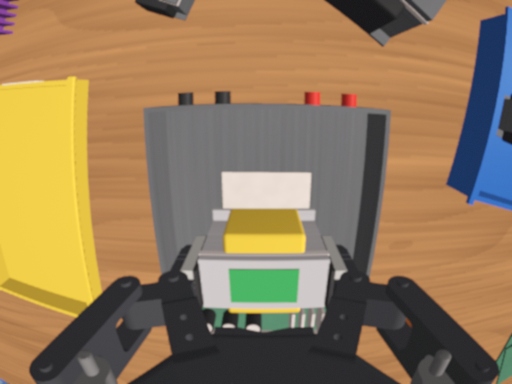

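The good transformer is held level at (264,265), in line with the seat's front edge (266,190). Lowering and releasing.

Request:
carry_out:
  steps:
    - [[0,0,0],[0.05,0,2],255]
    - [[0,0,0],[0.05,0,4],255]
    - [[0,0,0],[0.05,0,5],255]
    - [[0,0,0],[0.05,0,5.3],255]
    - [[0,0,0],[0.05,0,5.4],255]
    - [[0,0,0],[0.05,0,5.4],255]
    - [[0,0,0],[0.05,0,5.4],255]
    - [[0,0,0],[0.05,0,5.4],255]

```text
clock: 24.45
tcp_pos: [0.5595, 0.116, 0.0158]
orientation: [0.0, -0.003, 1.0, 0.0]
wrist_force: [-6.0, -0.5, 6.0]
finger_gap: 0.0553
grip_force: 56.4
```

Request:
carry_out:
  steps:
    - [[0,0,0],[0,0,0],45]
    - [[0,0,0],[0,0,0],45]
    - [[0,0,0],[0,0,0],45]
    - [[0,0,0],[0,0,0],45]
    - [[0,0,0],[0,0,-2],45]
    - [[0,0,0],[0,0,-7],45]
    - [[0,0,0],[0,0,-12],0]
    - [[0,0,0],[0,0,-15],0]

```text
clock: 25.45
tcp_pos: [0.5604, 0.116, 0.1675]
orientation: [0.002, -0.003, 1.0, 0.0]
wrist_force: [-0.1, -0.8, -0.1]
finger_gap: 0.0854
grip_force: 0.0
```

```bash
python3 go.py 534.5,-338,162,80; python3 wl.py pics/w7.png; python3 - <<'E'
from h import *
f=np.load('w.npz');c={k:f[k] for k in f};im=f['im']
H,S,V=cv2.split(cv2.cvtColor(im,cv2.COLOR_RGB2HSV)); v,u=np.mgrid[:384,:512]
g=((H>40)&(H<80)&(S>170)&(V>120)&(abs(u-256)<50)).astype(np.uint8)
q=max(cv2.findContours(g,0,2)[0],key=cv2.contourArea)[:,0];print('good tag',q.mean(0),rect(wplane(q,c,.052)))
E
```

```text
t 25.45 tcp [560.4 116.  167.5] F [-0.1 -0.8 -0.1] gap 85.4 grip 0.0 j [ 0.06  0.33 -0.09  1.15  0.    0.06]
theta 90.33
534.5,-338,162,80 [ 0.   0.2 10.3] [  2.86 -45.38   0.52]Traceback (most recent call last):
  File "<stdin>", line 5, in <module>
ValueError: max() iterable argument is empty
```

View pics/w7.png

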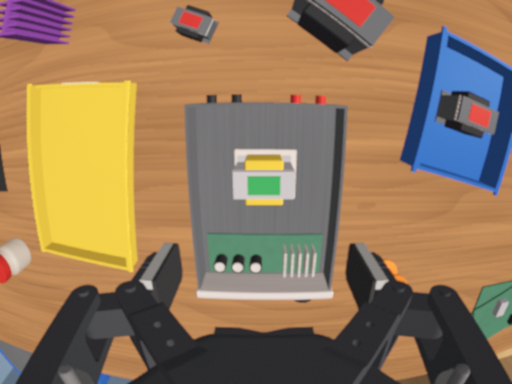

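The good transformer stands on the seat at (264,180), square with it, and the burnt one is in the tray at (467,113). Now the heat sink goes back.

Request:
carry_out:
  steps:
    - [[0,0,0],[0,-3,0],0]
    - [[0,0,2],[0.5,-9,0],0]
    - [[0,0,4],[1,-15,0],0]
    - [[0,0,6],[1.5,-21,0],0]
    - [[0,0,8],[2,-27,0.5],0]
    - [[0,0,10.3],[2.5,-33,0.5],0]
    - [[0,0,10.3],[2.8,-39,0.5],0]
    - [[0,0,10.3],[2.9,-43,0.5],0]

```text
clock: 26.5
tcp_pos: [0.5323, -0.3172, 0.1592]
orientation: [0.0, 0.088, 0.996, -0.0]
wrist_force: [0.5, 0.4, 0.3]
finger_gap: 0.0857
grip_force: 0.0
```

Request:
carry_out:
  steps:
    - [[0,0,0],[0.4,-1,0],0]
    - [[0,0,0],[0.4,-2.4,0],0]
    - [[0,0,0],[0.4,-2.4,0],0]
    - [[0,0,0],[0.4,-2.4,0],0]
    - [[0,0,0],[0.4,-2.4,0],0]
    - [[0,0,0],[0.4,-2.4,0],0]
    - [[0,0,0],[0.4,-2.4,0],0]
    - [[0,0,0],[0.4,-2.4,0],0]

```text
clock: 27.5
tcp_pos: [0.5248, -0.3371, 0.1596]
orientation: [0.0, 0.087, 0.996, 0.0]
wrist_force: [-0.8, -0.3, 0.1]
finger_gap: 0.0854
grip_force: 0.0
```

```bash
python3 go.py 534.5,-338,47,80
```

```text
t 27.50 tcp [ 524.8 -337.1  159.6] F [-0.8 -0.3  0.1] gap 85.4 grip 0.0 j [-0.7   0.43  0.05  1.18  0.   -0.53]
theta 80.04
534.5,-338,47,80 [0. 0. 0.] [-0.97  0.08 11.26]
```

Request:
carry_out:
  steps:
    - [[0,0,0],[-1,0,0],0]
    - [[0,0,0],[-1,0,3],0]
    - [[0,0,0],[-1,0,6],0]
    - [[0,0,0],[-1,0,9],0]
    - [[0,0,0],[-1,0,11.2],0]
    - [[0,0,0],[-1,0,11.2],255]
    - [[0,0,0],[-1,0,11.2],255]
    - [[0,0,0],[-1,0,11.2],255]
  force: 40

```text
clock: 28.5
tcp_pos: [0.5357, -0.3395, 0.0491]
orientation: [0.001, 0.087, 0.996, -0.001]
wrist_force: [0.9, 0.6, 0.4]
finger_gap: 0.0399
grip_force: 46.5
```

```bash
python3 go.py 556,-104.2,140,80 556,-104.2,50,80
```

```text
t 28.50 tcp [ 535.7 -339.5   49.1] F [0.9 0.6 0.4] gap 39.9 grip 46.5 j [-0.69  0.53 -0.09  0.95  0.   -0.52]
theta 80.04
556,-104.2,140,80 [-0.1  0.1  0. ] [ 2.05 23.52 -9.12]
556,-104.2,50,80 [-0.1  0.1  0. ] [ 2.07 23.53 -0.12]
```

Request:
carry_out:
  steps:
    - [[0,0,0],[0,0,-2],255]
    - [[0,0,0],[0,0,-6],255]
    - [[0,0,0],[0,0,-9],255]
    - [[0,0,0],[0.5,5,-9],255]
    - [[0,0,0],[1,10,-9],255]
    - [[0,0,0],[1.5,15,-9],255]
    - [[0,0,0],[2,20,-9],255]
    - [[0,0,0],[2,23.5,-9],255]

```text
clock: 29.5
tcp_pos: [0.5553, -0.1018, 0.1383]
orientation: [0.0, 0.086, 0.996, 0.0]
wrist_force: [0.5, 0.3, -2.8]
finger_gap: 0.0393
grip_force: 46.2
```

Request:
carry_out:
  steps:
    - [[0,0,0],[0,0,0],255]
    - [[0,0,0],[0,0,0],255]
    - [[0,0,0],[0,0,0],255]
    - [[0,0,0],[0,0,3],255]
    - [[0,0,0],[0,0,6],255]
    - [[0,0,0],[0,0,8],255]
    - [[0,0,0],[0,0,8],255]
    - [[0,0,0],[0,0,8],255]

```text
clock: 30.5
tcp_pos: [0.5561, -0.1049, 0.0584]
orientation: [0.001, 0.087, 0.996, -0.0]
wrist_force: [1.1, -0.2, -2.5]
finger_gap: 0.0394
grip_force: 46.2
```

```bash
python3 go.py 556,-104.2,50.3,80
```

```text
t 30.50 tcp [ 556.1 -104.9   58.4] F [ 1.1 -0.2 -2.5] gap 39.4 grip 46.2 j [-0.33  0.4  -0.27  0.9   0.   -0.15]
theta 79.97
556,-104.2,50.3,80 [-0.   0.1 -0. ] [0.02 0.07 0.81]
```

Request:
carry_out:
  steps:
    - [[0,0,0],[0,0.05,0.7],255]
    - [[0,0,0],[0,0.05,0.8],255]
    - [[0,0,0],[0,0.05,0.8],255]
    - [[0,0,0],[0,0.05,0.8],0]
    - [[0,0,0],[0,0.05,0.8],0]
    - [[0,0,0],[0,0.05,0.8],0]
    - [[0,0,0],[0,0.05,-5],0]
    - [[0,0,0],[0,0.05,-10],0]

```text
clock: 31.5
tcp_pos: [0.5554, -0.1034, 0.1588]
orientation: [-0.0, 0.087, 0.996, 0.0]
wrist_force: [1.4, -0.2, 0.1]
finger_gap: 0.0855
grip_force: 0.0
```

```bash
python3 go.py 447.5,-338,162,83.5
```

```text
t 31.50 tcp [ 555.4 -103.4  158.8] F [ 1.4 -0.2  0.1] gap 85.5 grip 0.0 j [-0.33  0.33 -0.12  1.13  0.   -0.15]
theta 80.04
447.5,-338,162,83.5 [ 0.  -0.  -3.5] [  6.57 -24.97  -0.32]
```

Request:
carry_out:
  steps:
    - [[0,0,0],[1,-3,-0.3],0]
    - [[0,0,0],[2,-8,-0.3],0]
    - [[0,0,-3.5],[3.5,-13,-0.3],0]
    - [[0,0,-3.5],[5,-18,-0.3],0]
    - [[0,0,-3.5],[6.5,-23,-0.3],0]
    - [[0,0,-3.5],[6.6,-25,-0.3],0]
    - [[0,0,-3.5],[6.6,-25,-0.3],0]
    - [[0,0,-3.5],[6.6,-25,-0.3],0]

```text
clock: 32.5
tcp_pos: [0.4477, -0.3373, 0.1605]
orientation: [-0.0, 0.056, 0.998, 0.0]
wrist_force: [0.7, -0.4, 0.3]
finger_gap: 0.0856
grip_force: 0.0
```

```bash
python3 go.py 447.5,-338,47,83.5
```

```text
t 32.50 tcp [ 447.7 -337.3  160.5] F [ 0.7 -0.4  0.3] gap 85.6 grip 0.0 j [-0.79  0.32 -0.13  1.13  0.   -0.68]
theta 83.59
447.5,-338,47,83.5 [ 0.1 -0.   0.1] [ 1.000e-02 -8.000e-02  1.135e+01]
```

Request:
carry_out:
  steps:
    - [[0,0,0],[0,0,0],0]
    - [[0,0,0],[0,0,3],0]
    - [[0,0,0],[0,0,6],0]
    - [[0,0,0],[0,0,9],0]
    - [[0,0,0],[0,0,11.2],0]
    - [[0,0,0],[0,0,11.2],255]
    - [[0,0,0],[0,0,11.2],255]
    - [[0,0,0],[0,0,11.2],255]

```text
clock: 33.5
tcp_pos: [0.4483, -0.3386, 0.0499]
orientation: [0.001, 0.056, 0.998, -0.0]
wrist_force: [0.5, 1.3, 1.6]
finger_gap: 0.045
grip_force: 40.9
```

```bash
python3 go.py 491,-98,140,83.5
```

```text
t 33.50 tcp [ 448.3 -338.6   49.9] F [0.5 1.3 1.6] gap 45.0 grip 40.9 j [-0.79  0.41 -0.29  0.88  0.   -0.68]
theta 83.57
491,-98,140,83.5 [-0.1  0.1  0.1] [-1.57 24.38 -9.03]
```

Request:
carry_out:
  steps:
    - [[0,0,0],[0,0,-2],255]
    - [[0,0,0],[0,0,-6],255]
    - [[0,0,0],[0,0,-9],255]
    - [[0,0,0],[-0.3,5,-9],255]
    - [[0,0,0],[-0.6,10,-9],255]
    - [[0,0,0],[-1,15,-9],255]
    - [[0,0,0],[-1.5,20,-9],255]
    - [[0,0,0],[-1.5,24.3,-9],255]

```text
clock: 34.5
tcp_pos: [0.4903, -0.097, 0.1395]
orientation: [0.001, 0.056, 0.998, -0.0]
wrist_force: [1.2, -0.7, -1.7]
finger_gap: 0.0455
grip_force: 41.4
```

Request:
carry_out:
  steps:
    - [[0,0,0],[0,0,0],255]
    - [[0,0,0],[0,0,0],255]
    - [[0,0,0],[0,0,0],255]
    - [[0,0,0],[0,0,3],255]
    - [[0,0,0],[0,0,6],255]
    - [[0,0,0],[0,0,8],255]
    - [[0,0,0],[0,0,8],255]
    - [[0,0,0],[0,0,8],255]

```text
clock: 35.5
tcp_pos: [0.4902, -0.0995, 0.0593]
orientation: [0.0, 0.057, 0.998, -0.0]
wrist_force: [0.4, -0.4, -2.5]
finger_gap: 0.0451
grip_force: 41.5
```

```bash
python3 go.py 491.5,-98,50.8,83.5
```

```text
t 35.50 tcp [490.2 -99.5  59.3] F [ 0.4 -0.4 -2.5] gap 45.1 grip 41.5 j [-0.36  0.29 -0.43  0.85  0.   -0.25]
theta 83.47
491.5,-98,50.8,83.5 [-0.   0.1 -0. ] [-0.11  0.16  0.85]
```

Request:
carry_out:
  steps:
    - [[0,0,0],[-0.1,0.15,0.6],255]
    - [[0,0,0],[-0.1,0.15,0.85],255]
    - [[0,0,0],[-0.1,0.15,0.85],255]
    - [[0,0,0],[-0.1,0.15,0.85],0]
    - [[0,0,0],[-0.1,0.15,0.85],0]
    - [[0,0,0],[-0.1,0.15,0.85],0]
    - [[0,0,0],[-0.1,0.15,-5],0]
    - [[0,0,0],[-0.1,0.15,-10],0]

```text
clock: 36.5
tcp_pos: [0.4905, -0.0971, 0.1597]
orientation: [-0.0, 0.056, 0.998, 0.0]
wrist_force: [1.4, -0.7, -0.2]
finger_gap: 0.0855
grip_force: 0.0
```

Request:
carry_out:
  steps:
    - [[0,0,0],[0,0,-2],0]
    - [[0,0,0],[2,-3,-2],0]
    - [[0,0,0],[5,-8,-2],0]
    - [[0,0,0],[7,-13,-2],0]
    - [[0,0,0],[7,-18,-2],0]
    - [[0,0,0],[7,-22,-2],0]
    - [[0,0,0],[7,-22,-2],0]
    - [[0,0,0],[7,-22,-2],0]

```text
clock: 37.5
tcp_pos: [0.3961, -0.3074, 0.1782]
orientation: [-0.0, 0.057, 0.998, 0.001]
wrist_force: [0.5, 0.8, 0.5]
finger_gap: 0.0853
grip_force: 0.0
```

```bash
python3 - <<'E'
from workcell import env
import numpy as np,cv2
im,d=env.read_camera('top');c=env.get_calibration('top');np.savez('top0.npz',im=im,d=d,**c)
s,_=env.read_camera('scene')
t=im[...,::-1]
cv2.imwrite('pics/end.png',np.hstack([cv2.resize(t[120:280,80:340],(400,246)),cv2.resize(s[90:290,120:460][...,::-1],(400,246))]))
E
cat >> m2.py <<'E'
bn=roi((380,482,215,352))
go('good tag',(H>40)&(H<80)&(S>100)&am&roi((285,335,262,302)),.052)
go('hs',bn&(P[...,2]>.08)&roi((410,460,255,300)),.099)
go('cap',bn&(P[...,2]>.08)&roi((400,460,295,335)),.096)
E
python3 m2.py
```

```text
seat c=(571.7,115.6) size=(28.1,60.9) ang=0.4 n=21 mean [572.9 116.6   5. ] depth z [0.007 0.049 0.053]
panel c=(688.5,115.8) size=(5.6,149.6) ang=0.4 n=6 mean [688.5 115.8  45. ] depth z [0.041 0.044 0.048]
tag in tray c=(480.2,338.6) size=(28.5,17.6) ang=-10.9 n=16 mean [480.2 338.8  51. ] depth z [0.047 0.049 0.052]
good tag c=(558.6,113.4) size=(13.5,26.7) ang=0.4 n=6 mean [558.8 114.   52. ] depth z [0.049 0.051 0.056]
hs c=(553.1,-105.1) size=(40.0,47.0) ang=-9.7 n=56 mean [ 553.7 -104.8   99. ] depth z [0.083 0.096 0.101]
cap c=(489.8,-98.8) size=(43.7,45.8) ang=0.4 n=27 mean [489.9 -98.7  96. ] depth z [0.093 0.097 0.101]
```

View pics/end.png

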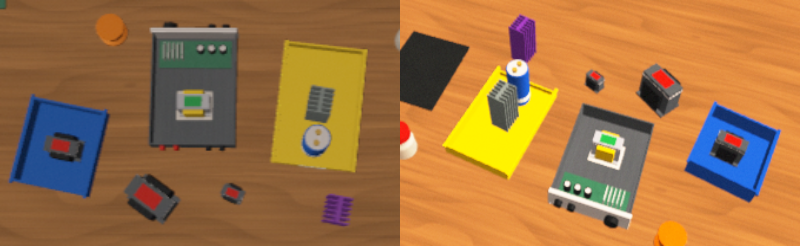

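All is in place: the good transformer is on the seat at (195,103), and the burnt one is upright in the tray at (62,147). The heat sink (320,103) and capacitor (316,140) are back within 2 mm of where they stood.

```bash
python3 -c "
from workcell import env
print(env.hand_in())"
```

```text
the job is handed in; nothing more can be done
None
```

The job is done and handed in at about 38 s: the good transformer is on the seat, the burnt one stands in the scrap tray, and the capacitor and heat sink are back in the bin within about 2 mm of where they stood; no verdict was returned.

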